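# Ready the plate exposure unit and hold its sprung lid at the loading pointer

## Robot

A 6-joint arm with a two-finger parallel gripper is mounted at the origin on the work surface. World frame = base frame: x ahead of the robot, y to its left, z up, the work surface at z = 0. Lengths are in m, angles in rad, forces in N, time in s.
With the tool pointing down it reaches from about 0.275 to 0.725 m from the base axis. Payload 5.6 kg.
Tool frame: the origin (TCP) lies midway between the tips of the shut fingers; the grasp point (between the pads) lies bot.grip_depth behind it (bot.grip_depth is the distance from the TCP to the grasp point, in m); z points along the fingers, y is the line along which they close (so a half turn about z gives the same grasp; the last joint's range is limited). The gripper opens to 85 mm and grips with 20 to 120 N. Pads are 22 mm wide; open, the fingers measure 114 mm over their backs; the gripper's body (76 mm by 85 mm) begins 54 mm behind the grasp point. The pads swing forward as they close: fully open they stand 13 mm farther back than shut.
Start: joints at [1.628, 0.255, 0.108, 0, -1.424, -0.285], TCP at [0.124, 0.536, 0.231] pointing down, gripper open.
Joint ranges: [-2.95, 2.95], [-1.21, 1.97], [-1.09, 1.5], [-2.87, 1.71], [-2.94, -0.07], [-3.05, 3.05]. Speed limits (rad/s): [2.57, 2.57, 3.14, 3.14, 3.14, 3.14].

## Interface

Orientations are given as a unit quaternion [w, x, y, z].
In Python, from bench import bot gives the robot as it stands. Calls block until the motion is done:
- bot.movep(position, orientation): joint-space move of the TCP to a pose.
- bot.line_to(position, orientation=None, feed=0.15, f_stop=None): straight line of the TCP; orientation=None keeps the orientation; feed is the mean speed in m/s. With f_stop (N) it stops when the force on the tool has changed by that much, and returns True; else False.
- bot.movej(angles): joint-space move.
- bot.open_gripper() and bot.clamp(): open the fingers fully, or close them until they stop; the grip force is fixed at half the most.
- bot.sleep(seconds).
- bot.inverse_kinematics(position, orientation): joint angles nearest the present ones, or None.
- bot.capture(name): name is "scene" or "top" or "wrist"; returns the picture (400x640x3 uint8, red, green, blue); there is no depth.
- bot.camera_model(name): a dict with "intrinsics" (3x3 intrinsics, pixels), "R" (3x3) and "t" (3): a world point X has camera coordinates R X + t. Camera axes: x right, y down, z forward; pixel columns grow to the right and rows downward; lengths in m; the calibration is good to about 2 mm. A picture is of the moment at which its call begins: read the wrist's pose just before it. camera_model takes no time and is no camera call; for the wrist camera it gives the pose at the moment of the call.
A pose or a line that the arm cannot do raises bot.IKError and nothing moves.
- bot.sign_off(): hands the job in; it is judged then, once.
Readings, each from a call of its own:
- bot.current_clock(): time.
- bot.current_joints(): joint angles.
- bot.current_joint_vel(): joint speeds.
- bot.current_joint_efforts(): joint torques, N m.
- bot.current_tcp_pos(): TCP position.
- bot.current_tcp_rot(): TCP orientation.
- bot.current_wrist_force(): force on the tool from outside, world axes, zero at the start.
- bot.current_wrist_torque(): the same for the moment, N m.
- bot.current_grip_width(): finger opening in m.
- bot.current_gripper_force(): force on a finger pad.
Only numpy, scipy, OpenCV 4.12 (cv2) and the standard library are available. Lean on these libraries where they do the work, as an engineer would, in place of code of your own. Each camera call takes 0.05 s, during which the arm holds its last target. There are 200 camera calls.

## Task

On the printing-plate exposure unit, first press both lamp plugs fully home in their sockets while the lid is still shut. Then lift the sprung lid, which has a bar handle, until it lines up with the pointer on the arc beside it, and finish still holding it there, because the spring shuts it if you let go. Do not shift the pointer or disturb the other things lying on the table and on the unit.

Things in the scene. Friction and masses are not known exactly. Their poses are not given: they have to be found in the camera images.
- unit: Fixed grey exposure unit, a flat case 280 (x) x 400 (y) x 90 mm high standing on the table; origin at the centre of its underside, x points away from its front to the hinge side, y to its left, z up. On top: the lid (left and middle), a steel arc with the pointer at the left edge (y = +165 mm; the arc is 190 mm in radius about the hinge line and its rear stay stands up to 260 mm above the table), and two lamp plugs in a row on the right-hand deck (y = -145 mm).
- lid_hinge (a point): Point on the lid's hinge line, midway along it, at (110, 30, 99) mm in the unit's frame; the hinge line runs along the unit's y. Its axes turn with the lid: x lies in the lid's plane, pointing from the front edge to the hinge.
- lid_bar (a point): Centre of the lid's bar handle: a round steel bar 12 mm thick, 110 mm long, parallel to the hinge line, on two posts. It lies 228 mm in front of the hinge line and 50 mm above it when the lid is shut (38 mm of clear space under the bar, above the lid's top), 12 mm behind the lid's front edge, and turns with the lid about the hinge line.
- lid_edge (a point): Front left corner of the lid, in the middle of its thickness, 240 mm from the hinge line. The lid is a white plate 240 x 220 x 12 mm whose mid-plane passes through the hinge line. Axes turn with the lid (x in the lid's plane, towards the hinge).
- lid (a joint): Angle of the lid, rad: 0 shut (level), growing as the front edge is lifted, stop at 1.2. A spring and the lid's weight (about 0.4 kg) pull it shut: about 4 to 5 N upward at the bar starts it and 7 to 12 N holds it part open; let go, it falls shut.
- pointer_tip (a point): Ball tip of the pointer, a straight dark steel rod 8 mm thick beside the lid's left edge, about 20 mm clear of it. The rod turns about the lid's own hinge line, and the tip is 240 mm from it; axes turn with the rod (x along the rod, towards the hinge). The lid is at the mark when its plate is in line with this rod, seen from the side.
- pointer (a joint): Angle of the pointer rod, rad, in the same sense as lid: 0 level, growing as its tip rises. Set somewhere between 0.42 and 0.72 and held there by friction: this is the angle the lid has to be held at.
- plug_near_top (a point): Centre of the top face of the lamp plug nearer the unit's front, at (-75, -145) mm in the unit's frame. The grey square head is 44 x 44 x 14 mm; its top is 116 mm above the table when 12 mm proud and 104 mm when fully home (head resting on the deck).
- plug_near (a joint): How far the near plug is pressed in, m: 0 fully proud, 0.012 fully home. Starts 0 to 0.005. Stiff sliding fit: about 5 N pushes it down, a firm stop at the end, and it stays where it is left.
- plug_far_top (a point): Centre of the top face of the lamp plug nearer the hinge side, at (25, -145) mm in the unit's frame; same shape and heights as the near one.
- plug_far (a joint): How far the far plug is pressed in, m: as for the near plug.
- eraser: Bystander: white eraser 22 x 45 x 12 mm lying on the unit's right-hand deck behind the far plug. Origin under its centre.
- lino_block: Bystander: lino block 150 x 100 x 20 mm on the table. Origin under its centre.
- ink_jar: Bystander: glass ink jar, 68 mm in diameter, 75 mm high. Origin under its centre.
- brayer: Bystander: ink roller about 160 x 106 x 34 mm with a wooden handle. Origin on its underside near the middle.
- gouge_tray: Bystander: white tray of gouges 130 x 180 x 22 mm. Origin under its centre.
- pen: Bystander: black marker pen 130 x 14 x 14 mm to the right of the unit. Origin under its centre.
- pot: Bystander: white ceramic pot 72 mm in diameter, 100 mm high. Origin under its centre.

How it is judged:
On the way, in this order (a step that is already met when the one before it is completed fails the run):
1. both lamp plugs pressed fully home, the lid still shut (value of joint each of plug_near, plug_far above 0.0102 m and value of joint lid below 0.06 rad), for 0.2 s.
2. lid lifted into line with the pointer and held there (value of joint each of plug_near, plug_far above 0.0102 m and angle between the x axis of lid_edge and the x axis of pointer_tip, either way round below 0.08 rad and contact force between the fingers and lid above 2 N), for 0.3 s.
At the end, for the whole second after the job is handed in: Both plugs within 1.8 mm of fully home; the lid within 0.08 rad (4.6 degrees) of the pointer's angle, steady (under 0.1 rad/s) and held by the fingers (over 2 N between fingers and lid) (all of step 2 and velocity of joint lid between -0.1 and 0.1 rad/s); the arm keeps its last pose, push and grip.
It fails at once if the pointer is shifted (tip moved over 10 mm) (distance of pointer_tip from where it was at the start of the episode above 0.01 m).
It fails at once if a bystander is disturbed (moved over 25 mm) (distance of any of eraser, lino_block, ink_jar, brayer, gouge_tray, pen, pot from where it was at the start of the episode above 0.025 m).
It also fails if it takes over 45 s, if anything falls off the work surface, if the arm or the gripper's body presses on something with over 40 N, if the wrist force passes 120 N, or if a joint passes its speed limit or range.

## Working session

There is one attempt and no reset: what is moved stays moved. The work goes in short steps, each a Python script; the robot and the scene stay as the last script left them, time stands still between calls to the robot, and variables do not carry over. Pictures are saved under pics/ and viewed, at most 10 in all, crops included, and the job is handed in when it is done.

```bash
mkdir -p pics; ls; python3 - <<'E'
from bench import bot
import cv2, numpy as np
for n in("scene","top"):
    cv2.imwrite(f"pics/{n}0.png",cv2.cvtColor(bot.capture(n),cv2.COLOR_RGB2BGR))
    c=bot.camera_model(n);print(n,np.round(c["intrinsics"],1).tolist(),np.round(c["R"],4).tolist(),np.round(c["t"],4).tolist(), np.round(-c["R"].T@c["t"],3))
print(bot.grip_depth,bot.current_tcp_rot(),bot.current_clock())
E
```

```text
pics
scene [[458.7, 0.0, 319.7], [0.0, 458.7, 205.8], [0.0, 0.0, 1.0]] [[0.6793, 0.7338, -0.0103], [0.5039, -0.4766, -0.7204], [-0.5335, 0.4841, -0.6935]] [-0.3772, -0.2067, 1.9785] [ 1.416 -0.78   1.219]
top [[515.9, 0.0, 317.7], [0.0, 515.9, 202.5], [0.0, 0.0, 1.0]] [[0.0148, -0.9999, -0.0069], [-0.9868, -0.0135, -0.1614], [0.1613, 0.0092, -0.9869]] [-0.0015, 0.5681, 1.4035] [ 0.334 -0.007  1.477]
0.0187 [ 8.32825854e-04  9.93517197e-01 -1.13678858e-01 -5.83904618e-05] 0.1
```

View pics/top0.png

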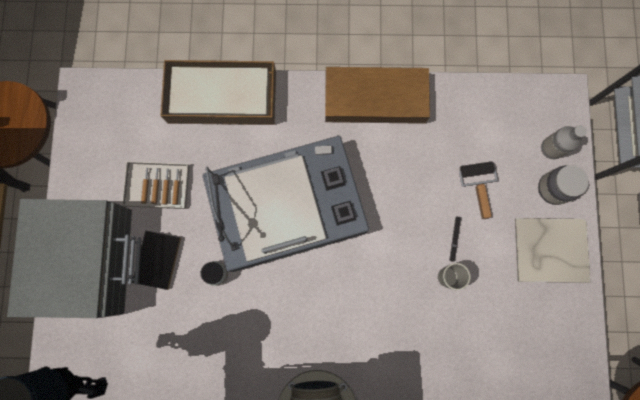

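View pics/scene0.png

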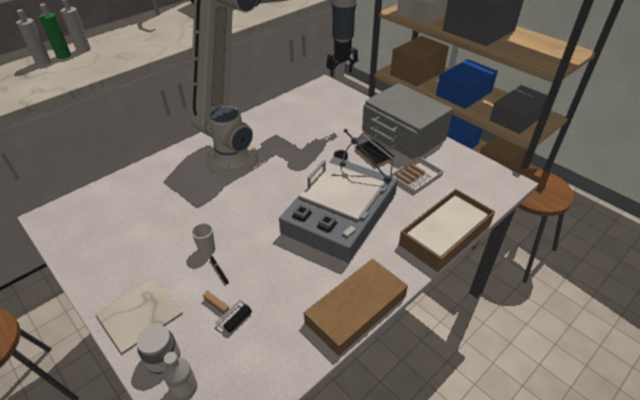

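The top view shows the unit turned by roughly 15°, with the far plug near (333,177), the near plug near (344,212), the bar near (288,245) and a jar at (213,272). I'll enlarge both views.

```bash
python3 - <<'E'
import cv2
a=cv2.imread("pics/top0.png")[125:285,190:380]
cv2.imwrite("pics/topc.png",cv2.resize(a,None,fx=3.75,fy=3.75,interpolation=cv2.INTER_CUBIC)[:600])
b=cv2.imread("pics/scene0.png")[120:260,270:430]
cv2.imwrite("pics/scenec.png",cv2.resize(b,None,fx=4,fy=4,interpolation=cv2.INTER_CUBIC))
E
```

```text
(no output)
```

View pics/topc.png

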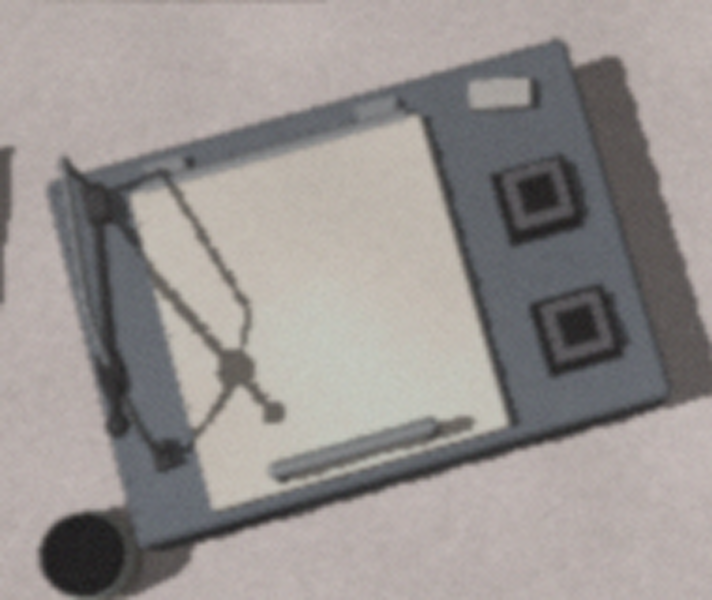

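View pics/scenec.png

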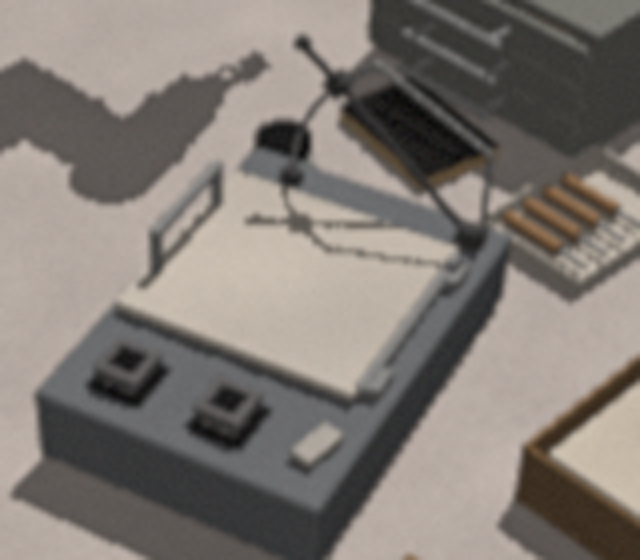

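Top crop: plugs at (540,193) and (577,325), bar from (275,472) to (437,425), pointer tip at (118,427), and the deck and lid corners are clear. In the scene crop the pointer tip is at (302,42) and its pivot at (468,238). I'll fit the unit pose to these and triangulate the pointer.

```bash
cat > h.py <<'E'
import numpy as np
from bench import bot
from scipy.spatial.transform import Rotation as Ro
from scipy.optimize import least_squares
def ray(n,p):
    c=bot.camera_model(n);d=c["R"].T@np.linalg.solve(c["intrinsics"],[p[0],p[1],1.]);return -c["R"].T@c["t"],d
def proj(n,X):
    c=bot.camera_model(n);q=c["intrinsics"]@(c["R"]@X+c["t"]);return q[:2]/q[2]
def onz(n,p,z):
    o,d=ray(n,p);return o+d*(z-o[2])/d[2]
E
python3 - <<'E'
from h import *
T=lambda p:(np.array(p)+.5)/3.75-.5+[190,125]
S=lambda p:(np.array(p)+.5)/4-.5+[270,120]
L=[((540,193),(25,-145,113)),((577,325),(-75,-145,113)),((565,40),(140,-200,90)),((665,395),(-140,-200,90)),((143,545),(-140,200,90)),
((275,472),(-118,85,153)),((437,425),(-118,-25,153)),((510,425),(-130,-80,105)),((208,510),(-130,140,105))]
W=np.array([onz("top",T(p),u[2]/1e3)[:2] for p,u in L]);U=np.array([u[:2] for _,u in L])/1e3
f=lambda v:(U@np.array([[np.cos(v[2]),np.sin(v[2])],[-np.sin(v[2]),np.cos(v[2])]])+v[:2]-W)
r=least_squares(lambda v:f(v).ravel(),[.45,.1,.2],loss="soft_l1",f_scale=.004);v=r.x
print("unit",v);print(np.round(f(v)*1e3,1).tolist())
np.save("unit.npy",v)
R=Ro.from_euler("z",v[2]).as_matrix();o=np.array([v[0],v[1],0])
def tri(a,b):
    g=lambda X:np.r_[proj("top",X)-a,proj("scene",X)-b]
    s=least_squares(g,[.5,.1,.15]);return s.x,s.fun
for n,a,b in(("tip",(118,427),(302,42)),("pivot",(98,203),(468,238)),("clamp",(115,380),(340,85))):
    X,e=tri(T(a),S(b));u=R.T@(X-o);print(n,X,"unit",np.round(u*1e3,1),"res",np.round(e,2),"ang",np.arctan2(u[2]-.099,.110-u[0]))
E
```

```text
unit [0.56387539 0.09662172 0.29066537]
[[-0.5, 1.0], [-0.7, -0.4], [4.2, -0.9], [-0.5, -7.1], [-2.7, 4.6], [2.4, 0.3], [0.2, 5.1], [-0.7, -0.7], [-0.6, -2.4]]
tip [0.44422802 0.23293636 0.25416809] unit [-75.6 164.9 254.2] res [-0.02 -0.01 -0.03  0.01] ang 0.6964308482886264
pivot [0.62070509 0.28458695 0.09846722] unit [108.3 163.8  98.5] res [ 0.27  0.24  0.48 -0.13] ang -0.3062077651877252
clamp [0.47919887 0.24452943 0.21779387] unit [-38.7 166.  217.8] res [-0.45 -0.38 -0.86  0.2 ] ang 0.673941969150034
```

Fit is good to a few mm, and the pointer angle is about 0.695 rad. Next I press the plugs.

```bash
cat >> h.py <<'E'
v=np.load("unit.npy");UR=Ro.from_euler("z",v[2]);UO=np.array([v[0],v[1],0])
def w(x,y,z): return UR.apply(np.array([x,y,z])/1e3)+UO
def quat(tilt=0,s=1):
    "tool z down in unit frame, tool y along s*unit x; tilt leans the gripper body towards the hinge"
    y=np.array([s,0,0.]);z=np.array([0,0,-1.]);R=np.c_[np.cross(y,z),y,z]
    q=(UR*Ro.from_euler("y",tilt)*Ro.from_matrix(R)).as_quat();return q[[3,0,1,2]]
E
python3 - <<'E'
from h import *
for s in(1,-1):
    for P in (w(-75,-145,160),w(25,-145,104),w(-118,30,131),w(-34,30,264)): 
        j=bot.inverse_kinematics(P,quat(0,s));print(s,P,None if j is None else np.round(j,2))
s=min((1,-1),key=lambda s:abs(bot.inverse_kinematics(w(-75,-145,160),quat(0,s))[5]))
print(s);q=quat(0,s)
p=bot.current_tcp_pos();bot.clamp();bot.line_to([p[0],p[1],.36],feed=.25)
bot.movep(w(-75,-145,360),q)
bot.line_to(w(-75,-145,135),feed=.25)
for x in(-75,25):
    bot.line_to(w(x,-145,135),feed=.2)
    r=bot.line_to(w(x,-145,99),feed=.03,f_stop=25)
    print(x,r,bot.current_tcp_pos(),bot.current_wrist_force());bot.sleep(.2)
    print(bot.current_tcp_pos(),bot.current_wrist_force())
    bot.line_to(w(x,-145,135),feed=.15)
print(bot.current_clock())
import cv2
p=cv2.cvtColor(bot.capture("scene"),cv2.COLOR_RGB2BGR)[90:260,270:430];cv2.imwrite("pics/s1.png",cv2.resize(p,None,fx=3.5,fy=3.5))
E
```

```text
1 [ 0.5335769  -0.06379026  0.16      ] [ 0.17  0.26 -0.06  0.   -1.24 -3.02]
1 [ 0.62938224 -0.03513128  0.104     ] [ 0.19  0.47  0.1   0.   -1.2  -3.04]
1 [0.44222739 0.09154573 0.131     ] [ 0.55  0.12 -0.32  0.   -1.13  2.88]
1 [0.52270388 0.11561927 0.264     ] [ 0.51  0.22  0.14  0.   -1.49  2.92]
-1 [ 0.5335769  -0.06379026  0.16      ] [ 0.17  0.26 -0.06  0.   -1.24  0.12]
-1 [ 0.62938224 -0.03513128  0.104     ] [ 0.19  0.47  0.1   0.   -1.2   0.1 ]
-1 [0.44222739 0.09154573 0.131     ] [ 0.55  0.12 -0.32  0.   -1.13 -0.26]
-1 [0.52270388 0.11561927 0.264     ] [ 0.51  0.22  0.14  0.   -1.49 -0.22]
-1
-75 True [ 0.53356382 -0.06386194  0.10407811] [-1.23488631  0.78927691  5.45884559]
[ 0.53358131 -0.06385277  0.10408669] [-1.06744084  0.83606189  5.68293554]
25 True [ 0.62932273 -0.0351761   0.1041037 ] [-1.55015474  2.02348616  4.17302813]
[ 0.62935131 -0.03516288  0.10410813] [-1.44258927  0.9057562   4.08167867]
9.1917
```

Both plugs bottomed at z = 0.104, which is fully home. Now I grip the bar.

```bash
python3 - <<'E'
from h import *
import cv2
q=quat(0,-1);g=bot.grip_depth*1e3
bot.line_to(w(25,-145,230),feed=.25);bot.open_gripper()
bot.movep(w(-118,30,230),q)
print(bot.line_to(w(-118,30,149-g),feed=.12,f_stop=15),bot.current_tcp_pos(),bot.current_wrist_force())
bot.clamp()
print(bot.current_grip_width(),bot.current_gripper_force(),bot.current_wrist_force(),bot.current_tcp_pos(),w(-118,30,149-g),bot.current_clock())
def sv(n,f,b,k):
    p=cv2.cvtColor(bot.capture(n),cv2.COLOR_RGB2BGR)[b[0]:b[1],b[2]:b[3]];cv2.imwrite(f,cv2.resize(p,None,fx=k,fy=k))
sv("scene","pics/s2.png",(90,260,270,430),3.5)
E
```

```text
False [0.44291018 0.09163306 0.13090306] [-0.34378337  0.48434584  0.17910256]
0.010237924364354915 58.390291929244995 [ 1.04063572  1.07304134 -0.62333498] [0.44265556 0.09171867 0.13053662] [0.44222739 0.09154573 0.1303    ] 13.125
```

View pics/s2.png

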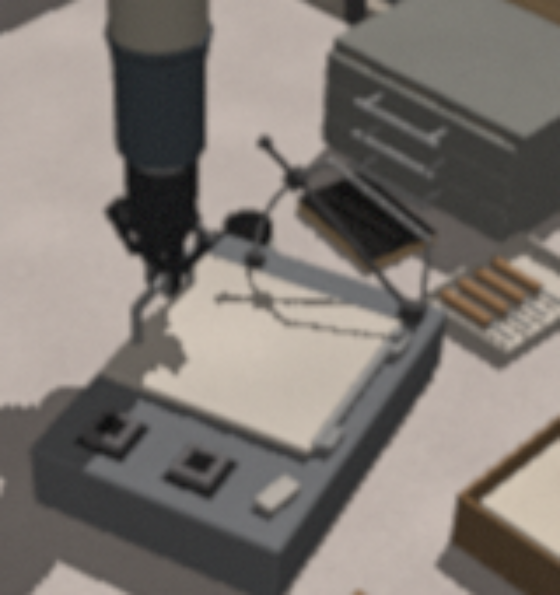

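The picture shows the fingers gripping the middle of the bar (about (170,280)), with the lid shut and both plugs down. Now I lift along the arc.

```bash
python3 - <<'E'
from h import *
import cv2
q=quat(0,-1)
p0=UR.inv().apply(np.array(bot.current_tcp_pos())-UO)*1e3
b=lambda a:np.array([110-228*np.cos(a)+50*np.sin(a),0,99+228*np.sin(a)+50*np.cos(a)])
off=p0-b(0);print(p0,off)
A=.695
for a in np.linspace(0,A,13)[1:]:
    bot.line_to(w(*(b(a)+off)),q,feed=.05)
    f=bot.current_wrist_force()
    print(round(a,3),np.round(f,1),round(bot.current_grip_width(),4))
    if np.linalg.norm(f)>60: break
bot.sleep(.3)
p=UR.inv().apply(np.array(bot.current_tcp_pos())-UO)*1e3;d=p-off-[110,0,99]
print("angle",np.arctan2(d[2],-d[0])-np.arctan2(50,228),np.hypot(d[2],d[0]),np.hypot(50,228),bot.current_gripper_force(),bot.current_clock())
for n,(r0,r1,c0,c1) in dict(scene=(80,230,290,430),top=(110,290,190,390)).items():
    m=cv2.cvtColor(bot.capture(n),cv2.COLOR_RGB2BGR)[r0:r1,c0:c1];k=4 if n=="scene" else 3
    cv2.imwrite(f"pics/{n}3.png",cv2.resize(m,None,fx=k,fy=k,interpolation=cv2.INTER_CUBIC))
E
```

```text
[-117.54944969   30.05101997  130.53541854] [  0.45055031  30.05101997 -18.46458146]
0.058 [ 4.2 -0.4 -6.1] 0.0101
0.116 [ 1.6  1.1 -5.4] 0.0096
0.174 [-0.9  0.5 -7. ] 0.01
0.232 [-4.9  0.1 -3.7] 0.0096
0.29 [-7.1  0.6 -2.2] 0.0097
0.348 [-8.3  1.1 -2.8] 0.0098
0.405 [-10.5   0.9  -0.9] 0.0099
0.463 [-12.1   0.8   0.7] 0.0097
0.521 [-13.1   0.6   3.7] 0.0099
0.579 [-14.8   1.5   3.3] 0.0103
0.637 [-15.7   2.2   5.2] 0.0099
0.695 [-17.1   2.1   9. ] 0.0098
angle 0.6958082733391864 236.54071623617685 233.4180798481557 58.588210344314575 18.4833
```

View pics/scene3.png

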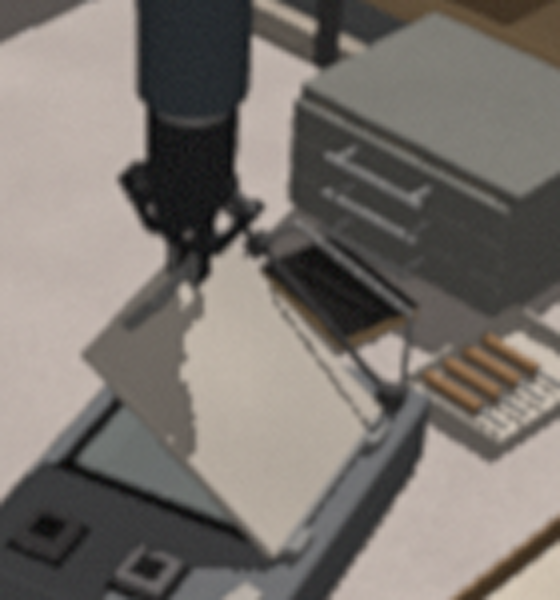

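View pics/top3.png

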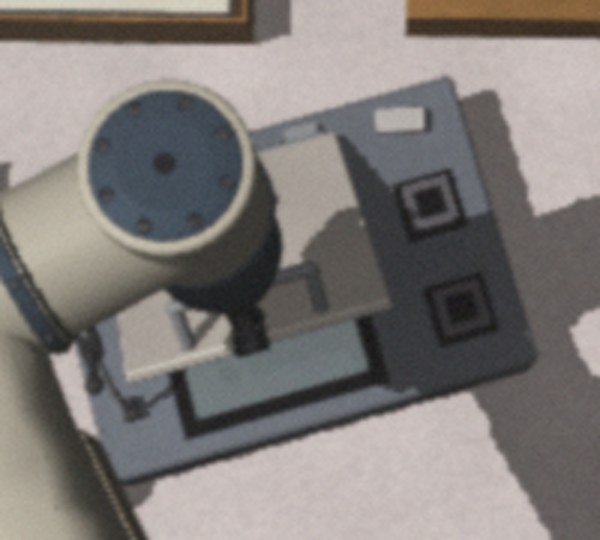

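In both views the lid is up and the fingers hold the bar. The lid's front right corner is at scene crop (84,355) and top crop (388,303). I'll triangulate it as an independent check on the angle.

```bash
python3 - <<'E'
from h import *
a=(np.array([388,303])+.5)/3-.5+[190,110];b=(np.array([84,355])+.5)/4-.5+[290,80]
s=least_squares(lambda X:np.r_[proj("top",X)-a,proj("scene",X)-b],[.5,.1,.2])
u=UR.inv().apply(s.x-UO)*1e3;d=u-[110,0,99]
print(u,s.fun,"r",np.hypot(d[0],d[2]),"ang mid / if top face",np.arctan2(d[2],-d[0]),np.arctan2(d[2],-d[0])-6/240)
print(bot.current_wrist_force(),bot.current_clock())
E
```

```text
[-74.27943108 -77.82606959 246.83819775] [ 0.17357132  0.13401394  0.30081591 -0.04516898] r 236.25207181120834 ang mid / if top face 0.6761114682272755 0.6511114682272755
[-15.91176184   1.43166049   8.46908145] 18.5833
```

```bash
python3 - <<'E'
from h import *
p=np.array(bot.current_tcp_pos());a=.695+np.arctan2(50,228)
bot.line_to(p+UR.apply([.0035*np.sin(a),0,.0035*np.cos(a)]),feed=.03)
bot.sleep(.5);print(bot.current_tcp_pos()-p,bot.current_wrist_force(),bot.current_gripper_force(),bot.current_clock())
print(bot.sign_off())
E
```

```text
[0.00230102 0.00075551 0.00212615] [-6.18779727  0.60247571 -5.09998749] 59.487043619155884 19.3917
the job is handed in; nothing more can be done
None
```

I handed the job in at 19.4 s with both plugs pressed home and the lid gripped at about 0.68–0.71 rad, against roughly 0.695 rad for the pointer; no verdict came back.

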